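# Seat the specimen board in its notches and close the keeper

## Task

Push the specimen board along its rails by its thumb tab, away from you, until you feel it drop down into the locating notches, then push the keeper round by its peg until it lies squarely across the seated board. Use only the fingertips: lift nothing, leave the specimen mount standing in its nest on the board and do not disturb the other things; the order matters, the board first.

Things in the scene. Friction and masses are not known exactly. Their poses are not given: they have to be found in the camera images.
- bed: fixed slide bed: grey base plate 240 x 144 x 8 mm (bed x -120..120, y -56..88) with two steel rails along bed x, rail tops 24 mm above the worktop, side lips to 31 mm (outer faces y = +/-53). Origin: on the rails' centre line, half-way along, at worktop height. +x: the way the board is pushed; +y: the keeper's side. End stops 34 mm high stand on the rails
- home (a point): where board's origin lies when seated: bed x = 40, y = 0, z = 18 mm (play 2 mm in x, 1.5 mm in y); axes as the bed's. Each rail has two notches, 12 mm long and 8 mm deep. The far end stops are 20 mm beyond the seated board: a board flung far too fast may skip the notches and stop there; it can be pushed back by the other face of its tab
- board: loose aluminium board 84 (x) x 93 (y) x 6 mm on four 6 mm studs, 0.25-0.5 kg. Origin: centre, at the stud ends; axes as the bed's. On the rails its origin is 24 mm high, plate top 36; seated it has dropped 6 mm (18 and 30) and the notch walls stop it. Starts 60-110 mm short of home. Slippery (friction 0.2, slides with about 1 N), drops in by its weight if pushed below 50 mm/s, then resists (8 N tells)
- tab (a point): middle of the near (-x) face of the board's upright thumb tab, 25 mm above the board's origin. The tab is a plate 6 mm thick in x, 44 mm wide in y, along the board's near end, from the plate top up to 35 mm above the board's origin; push its near face towards the bed's +x
- mount: loose specimen: black resin disc 30 mm across, 16 mm high, standing on the board between four pins 8 mm high (1 mm play), centre at x = +10, y = -24 mm of the board. Origin: centre of its underside. It rides with the board
- keeper (a joint): angle of a steel turn bar (12 wide, 7 thick, underside 33 mm above the worktop) about the vertical axis at keeper_pivot; stays where left (1 N at the peg). 0: open, pointing along bed -x beside the rails; grows counter-clockwise from above; 1.57: closed, pointing along bed -y over the board; stops -0.6 and 1.62; starts -0.35 to 0.1. Clears a seated board by 3 mm, strikes one not dropped
- keeper_pivot (a point): axis of the keeper, fixed on the bed at x = +60, y = +66 mm, 36.5 mm above the worktop (half the bar's thickness)
- keeper_peg (a point): middle of the keeper's upright peg, a dark round pin 10 mm across from 38 to 64 mm above the worktop, 44 mm from the pivot at the bar's end (at the origin of this point 52 mm above the worktop). Push it sideways; when the keeper is closed it stands at y = +22 mm of the bed, above the board
- spare_mount: bystander: small black resin disc 25 mm across, 13 mm high, standing on the bed's side ledge (8 mm above the worktop), about x = -40, y = +70 mm of the bed; not to be moved. Origin: centre of its underside
- coupon: bystander: iron block 22 x 30 x 24 mm on the same ledge, about x = -88, y = +70 mm of the bed; not to be moved. Origin: centre of its underside
- lens_can: bystander: round canister with black cap, 38 mm across, 54 mm high, standing on the worktop; origin centre of its underside
- eyepiece: bystander: black eyepiece 39 mm across, 42 mm high, standing on the worktop; origin centre of its underside
- slide_box: bystander: small box with a green lid, 30 x 82 x 36 mm, on the worktop; origin centre of its underside
- tweezers: bystander: steel tweezers 136 x 17 x 10 mm lying on the worktop; origin centre of the underside

How it is judged (in metres and radians):
On the way, in this order (a step that is already met when the one before it is completed fails the run):
1. the board has dropped into its notches, with the keeper still open (z of board in the frame of bed between 0.0155 and 0.0205 m and x of board in the frame of home between -0.004 and 0.004 m and angle between board's own z axis and vertical below 0.05 rad and value of joint keeper below 0.7 rad), for 0.2 s.
2. the keeper lies across the seated board (z of board in the frame of bed between 0.0155 and 0.0205 m and x of board in the frame of home between -0.004 and 0.004 m and angle between board's own z axis and vertical below 0.05 rad and value of joint keeper above 1.4 rad), for 0.2 s.
At the end, for the whole second after the job is handed in: the board is seated: its origin within 4 mm of home along the rails, dropped to within 2.5 mm of its seated height, level within 0.05 rad and at rest; the keeper stands at more than 1.4 rad (about 10 degrees short of square or closer); the mount stands upright in its nest (all of step 2 and horizontal distance between mount and board below 0.03 m and z of mount in the frame of board below 0.016 m and angle between mount's own z axis and vertical below 0.1 rad and linear speed of board below 0.01 m/s); the robot touches nothing.
It fails at once if the board is lifted off its rails (more than 8 mm above its sliding height) (z of board in the frame of bed above 0.032 m).
It fails at once if the mount is lifted, or leaves its nest (z of mount in the frame of board above 0.022 m or horizontal distance between mount and board above 0.036 m).
It fails at once if a bystander is moved more than 20 mm (distance of any of spare_mount, coupon, lens_can, eyepiece, slide_box, tweezers from where it was at the start of the episode above 0.02 m).
It also fails if it takes over 45 s, if anything falls off the work surface, if the arm or the gripper's body presses on something with over 40 N, if the wrist force passes 120 N, or if a joint passes its speed limit or range.

## Robot

A 6-joint arm with a two-finger parallel gripper is mounted at the origin on a cart in front of the work surface, level with it; the furniture and walls round the work are solid. World frame = base frame: x ahead of the robot, y to its left, z up, the work surface at z = 0. Lengths are in m, angles in degrees, forces in N, time in s.
With the tool pointing down it reaches from about 0.275 to 1 m from the base axis. Payload 8.4 kg.
Tool frame: the origin (TCP) lies midway between the tips of the shut fingers; the grasp point (between the pads) lies 19 mm behind it; z points along the fingers, y is the direction in which the jaws open and shut (so a half turn about z gives the same grasp; the last joint's range is limited). The gripper opens to 85 mm and grips with 20 to 120 N. Pads are 22 mm wide; open, the fingers measure 114 mm over their backs; the gripper's body (76 mm by 85 mm) begins 54 mm behind the grasp point. The pads swing forward as they close: fully open they stand 13 mm farther back than shut.
Start: joints at [70.164, 20.225, 93.587, -0, 66.188, -0.138], TCP at [0.211, 0.588, 0.195] pointing down, gripper open.
Joint ranges: [-150.9, 150.9], [-52.94, 120.26], [3.33, 152.33], [-74.26, 254.26], [0, 154.13], [-172.89, 172.89]. Speed limits (degrees/s): [127.2, 127.2, 159.86, 180, 180, 180].

## Interface

Orientations are given as a 3x3 rotation matrix whose columns are the frame's x, y, z axes.
In Python, from workcell import env gives the robot as it stands.
- The arm moves only by the tool arm_command, never from a script. Its argument "motion" is a list of rows, each a list of 7 numbers: the shift along the tool's x, y, z in cm, then the turn, a rotation vector about the tool's x, y, z in degrees, then the finger opening in cm, from 0 to 8.54. A call has 1 to 8 rows; each row shifts and turns the commanded pose from where the row before left it, along the tool's axes as they then stand; what a row does not reach is not made up. A row lasts 1/8 s, in which the tool goes at most 62.5 mm and 10.7 degrees, less where a joint would pass 70% of its speed; a pose out of reach is approached as far as the arm can. A call is refused whole if a number of a shift passes 6.25 or a number of a turn 10.7, either way. A call with a gripper value outside its range is refused whole. The fingers move at their own pace and stop on an object; the grip force is fixed at half the most. Time passes only in rows, so rows that do not move let the fingers close. It gives the time, the measured TCP pose, the force and the opening at its end, in the units of the state.
- env.get_obs(): the state, without advancing time (a new reading comes with each control period).
- env.camera(name): name is "side" or "top" or "wrist"; returns a dict with "pixels" (420x560x3 uint8, blue, green, red), "K" (3x3 intrinsics, pixels), "world_to_cam" (4x4, takes a point from world to camera coordinates). Camera axes: x right, y up, looking along -z (the intrinsics and any distortion apply to the point x, -y, -z); pixel columns grow to the right and rows downward; lengths in m; the calibration is good to about 2 mm. A picture is of the moment at which its call begins. There is no depth.
- env.hand_in(): hands the job in, once; it reports no verdict.
The state is a dict: "t": time; "joints": joint angles; "qvel": joint speeds; "tau": joint torques, N m; "tool_pos": TCP position; "orientation": TCP orientation; "ft_force": force on the tool from outside, world axes, zero at the start; "torque": the same for the moment, N m; "gripper_width": finger opening in m.
Only numpy, scipy, OpenCV 4.12 (cv2) and the standard library are available. Lean on these libraries where they do the work, as an engineer would, in place of code of your own. Each camera call takes 0.05 s, during which the arm holds its last target.

## Working session

There is one attempt and no reset: what is moved stays moved. The work goes in short steps, Python scripts to look and compute and a tool call to move; the robot and the scene stay as the last step left them, time stands still between calls to the robot, and variables do not carry over. Pictures are saved under pics/ and viewed, and the job is handed in when it is done.

Besides the shell and the picture viewer there is one more tool, called after "Request:" by a JSON object that holds its "op" and its "data". arm_command: Moves the arm, as the interface text tells. Its arguments: {"type":"object","properties":{"motion":{"type":"array"}},"required":["motion"]}

```bash
mkdir -p pics
python3 - <<'E'
from workcell import env
import cv2,numpy as np,pickle
o=env.get_obs()
for k in o: print(k,np.round(o[k],3).tolist())
d={}
for n in("side","top","wrist"):
    c=env.camera(n); d[n]=c; cv2.imwrite(f"pics/{n}0.png",c["pixels"]); print(n,{k:np.round(v,3).tolist() for k,v in c.items() if k!="pixels"})
pickle.dump(d,open("c0.pkl","wb"))
E
```

```text
t 0.0
joints [70.166, 20.263, 93.629, 0.001, 66.187, -0.138]
qvel [0.041, -0.087, -0.036, 0.074, 0.177, 0.004]
tau [0.001, -60.527, -34.206, -0.0, 0.01, 0.0]
tool_pos [0.21, 0.588, 0.194]
orientation [[-0.941, 0.337, -0.0], [0.337, 0.941, -0.001], [0.0, -0.001, -1.0]]
ft_force [0.047, -0.178, 0.203]
torque [0.02, 0.042, 0.015]
gripper_width 0.086
side {'K': [[469.312, 0.0, 274.241], [0.0, 469.312, 205.64], [0.0, 0.0, 1.0]], 'world_to_cam': [[-0.998, -0.065, 0.025, 0.494], [0.054, -0.49, 0.87, -0.073], [-0.044, 0.869, 0.492, -1.047], [0.0, 0.0, 0.0, 1.0]]}
top {'K': [[379.383, 0.0, 276.85], [0.0, 379.383, 207.539], [0.0, 0.0, 1.0]], 'world_to_cam': [[0.008, -1.0, 0.021, -0.003], [0.995, 0.01, 0.097, -0.49], [-0.098, 0.02, 0.995, -1.005], [0.0, 0.0, 0.0, 1.0]]}
wrist {'K': [[339.041, 0.0, 280.48], [0.0, 339.041, 207.898], [0.0, 0.0, 1.0]], 'world_to_cam': [[0.337, 0.941, -0.001, -0.624], [-0.901, 0.322, -0.29, 0.037], [-0.273, 0.099, 0.957, -0.38], [0.0, 0.0, 0.0, 1.0]]}
```

View pics/side0.png

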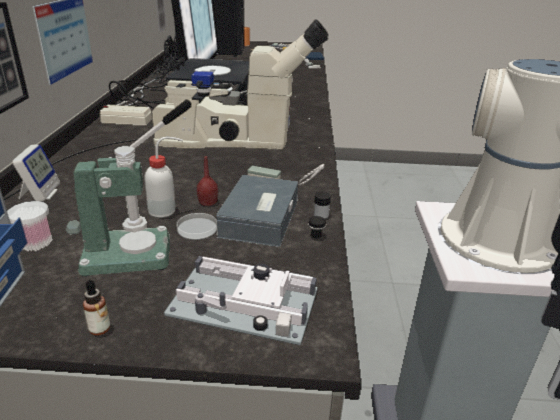

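View pics/top0.png

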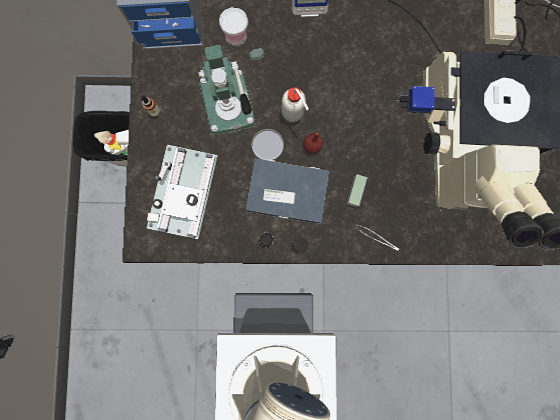

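View pics/wrist0.png

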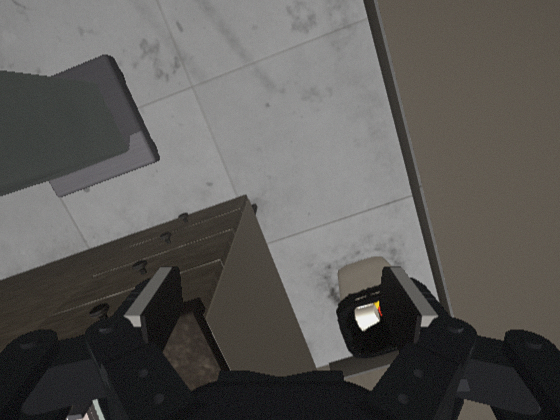

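```bash
cat > h.py <<'E'
import numpy as np,cv2
def ray(c,u,v):
    K=c["K"];W=c["world_to_cam"];R=W[:3,:3];t=W[:3,3]
    d=np.array([(u-K[0,2])/K[0,0],-(v-K[1,2])/K[1,1],-1.])
    return -R.T@t, R.T@d
def onz(c,u,v,z):
    o,d=ray(c,u,v); return o+d*(z-o[2])/d[2]
def two(c1,p1,c2,p2):
    o1,d1=ray(c1,*p1);o2,d2=ray(c2,*p2);d1/=np.linalg.norm(d1);d2/=np.linalg.norm(d2)
    s=np.linalg.lstsq(np.c_[d1,-d2],o2-o1,rcond=None)[0]
    a=o1+d1*s[0];b=o2+d2*s[1];return (a+b)/2,np.linalg.norm(a-b)
def proj(c,p):
    q=c["world_to_cam"]@np.r_[p,1];x=q[0]/-q[2];y=-q[1]/-q[2]
    return c["K"][0,0]*x+c["K"][0,2],c["K"][1,1]*y+c["K"][1,2]
def crop(c,x0,y0,w,h,s,f):
    cv2.imwrite(f,cv2.resize(c["pixels"][y0:y0+h,x0:x0+w],None,fx=s,fy=s,interpolation=cv2.INTER_CUBIC))
E
python3 - <<'E'
import pickle
from h import *
d=pickle.load(open("c0.pkl","rb"))
crop(d["top"],135,135,100,110,5,"pics/top0z.png")
crop(d["side"],160,250,170,100,4.5,"pics/side0z.png")
E
```

```text
(no output)
```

View pics/top0z.png

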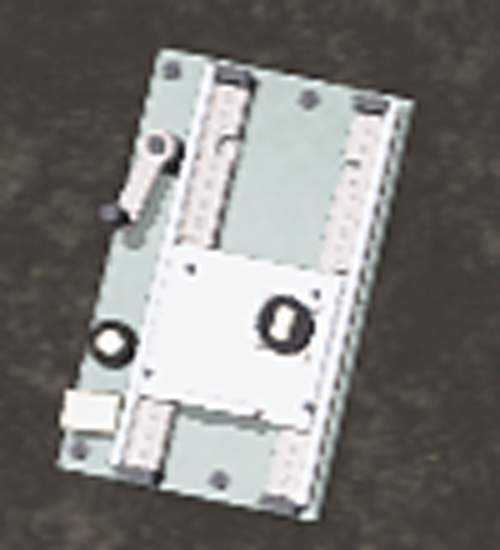

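View pics/side0z.png

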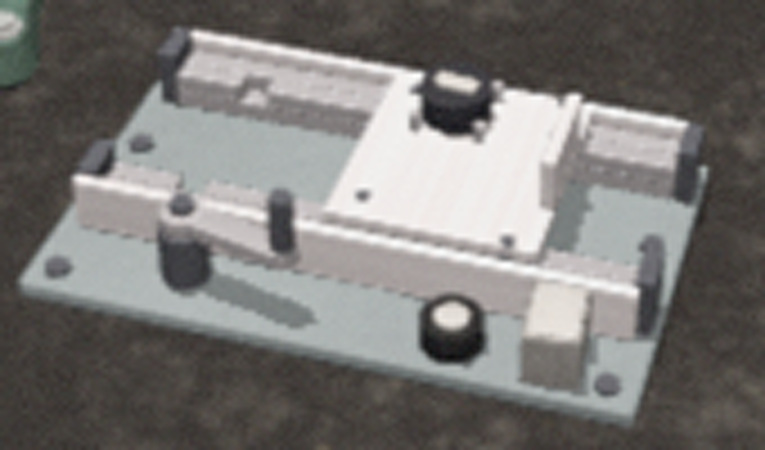

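Run:
```python
import pickle
from h import *
d=pickle.load(open("c0.pkl","rb"));T,S=d["top"],d["side"]
t=lambda u,v:((u+.5)/5-.5+135,(v+.5)/5-.5+135)
s=lambda u,v:((u+.5)/4.5-.5+160,(v+.5)/4.5-.5+250)
bx=np.array([[120,88],[120,-56],[-120,-56],[-120,88.]])/1e3
tp=[(160,48),(413,101),(322,521),(57,467)]; W=np.array([onz(T,*t(*p),.008) for p in tp])
sp=[(22,285),None,(707,172),(635,418)]
for i in range(4):
    print(np.round(W[i],4), sp[i] and [np.round(x,4) for x in two(T,t(*tp[i]),S,s(*sp[i]))], sp[i] and np.round(onz(S,*s(*sp[i]),.008),4))
print("lens",[np.linalg.norm(W[i]-W[(i+1)%4]) for i in range(4)])
def fit(W):
    a=bx-bx.mean(0);b=W[:,:2]-W[:,:2].mean(0)
    th=np.arctan2((a[:,0]*b[:,1]-a[:,1]*b[:,0]).sum(),(a*b).sum())
    R=np.array([[np.cos(th),-np.sin(th)],[np.sin(th),np.cos(th)]]);o=W[:,:2].mean(0)-R@bx.mean(0);return th,R,o
th,R,o=fit(W);print("bed",np.degrees(th),o)
toB=lambda p:np.round(np.r_[R.T@(p[:2]-o),p[2]]*1e3,1)
print("res",toB(W[0]),toB(W[1]),toB(W[2]),toB(W[3]))
# peg top, pivot top, tab ends, spare
for n,a,b in [("pegtop",(112,212),(280,196)),("pivottop",(157,145),(180,204)),("mounttop",(285,320),(458,80)),
  ("spare",(110,341),(453,315)),("board far+y corner",(175,247),(330,208)),("far -y",(345,275),(392,72)),("tab -y top",(310,418),(574,97)),("tab +y top",(168,402),(545,165))]:
    p,e=two(T,t(*a),S,s(*b)); print(n,toB(p),round(e*1e3,1))
for n,a,z in [("pegtop",(112,212),.064),("pivot",(157,145),.04),("near edge",(215,408),.036),("tabtopz59",(230,408),.059),("far",(260,262),.036)]:print(n,toB(onz(T,*t(*a),z)))
```

```text
[0.6659 0.3091 0.008 ] [array([0.665 , 0.3094, 0.0061]), np.float64(0.0027)] [0.6629 0.3117 0.008 ]
[0.6377 0.168  0.008 ] None None
[0.4042 0.2119 0.008 ] [array([0.403 , 0.213 , 0.0024]), np.float64(0.0025)] [0.4022 0.22   0.008 ]
[0.4323 0.3564 0.008 ] [array([0.431 , 0.357 , 0.0065]), np.float64(0.0028)] [0.4296 0.3586 0.008 ]
lens [np.float64(0.14394944208553168), np.float64(0.23761860302420146), np.float64(0.14720745149778364), np.float64(0.23839861447084643)]
bed -11.07824236779868 [0.53195939 0.24566374]
res [119.3  88.    8. ] [118.7 -55.9   8. ] [-118.9  -57.7    8. ] [-119.1   89.5    8. ]
pegtop [16.8 74.6 62.9] 1.5
pivottop [59.8 66.4 42. ] 0.7
mounttop [-20.8 -24.   52.3] 3.8
spare [-48.   73.   21.1] 2.6
board far+y corner [ 8.1 46.1 36.1] 1.6
far -y [ 12.4 -45.5  33.4] 0.9
tab -y top [-66.2 -44.9  38. ] 0.1
tab +y top [-72.2  25.1  58.7] 2.7
pegtop [17.4 74.4 64. ]
pivot [60.5 67.2 40. ]
near edge [-71.2   6.   36. ]
tabtopz59 [-70.2  -7.4  59. ]
far [10.2  0.1 36. ]
```

```bash
cat >> h.py <<'E'
O=np.array([.5320,.2457]);TH=np.radians(-11.08)
RB=np.array([[np.cos(TH),-np.sin(TH)],[np.sin(TH),np.cos(TH)]])
def bed(x,y,z): return np.r_[O+RB@np.array([x,y])/1e3,z/1e3]
def tobed(p): return np.r_[RB.T@(p[:2]-O),p[2]]*1e3
def plan(env,tx,push=None):
    """tx bed mm target; push = bed angle deg of tool -x ; turn first, then shift"""
    ob=env.get_obs();R=np.array(ob["orientation"]);p=np.array(ob["tool_pos"])
    from scipy.spatial.transform import Rotation as Ro
    Rt=R
    if push is not None:
        a=TH+np.radians(push)+np.pi
        x=np.array([np.cos(a),np.sin(a),0]);z=np.array([0,0,-1.]);Rt=np.c_[x,np.cross(z,x),z]
    print("now bed",np.round(tobed(p),1),"force",np.round(ob["ft_force"],1),"t",ob["t"])
    print("turn deg",np.round(Ro.from_matrix(R.T@Rt).as_rotvec(degrees=True),2),"shift cm after turn",np.round(Rt.T@(bed(*tx)-p)*100,2))
E
python3 - <<'E'
from h import *
from workcell import env
plan(env,(-105,0,150),0)
c=env.camera("wrist");W=c["world_to_cam"];print(-W[:3,:3].T@W[:3,3])
E
```

```text
now bed [-381.3  274.2  194.4] force [ 0.3 -0.7 -0.1] t 0.15
turn deg [-0.06 -0.   -8.62] shift cm after turn [-27.63 -27.42   4.44]
[0.14045213 0.61350652 0.37333882]
```

Request:
{"op": "arm_command", "data": {"motion": [[0,0,0,0,0,-8.62,0],[-4,-4,0.6,0,0,0,0],[-4,-4,0.6,0,0,0,0],[-4,-4,0.6,0,0,0,0],[-4,-4,0.6,0,0,0,0],[-4,-4,0.6,0,0,0,0],[-4,-3.42,0.6,0,0,0,0],[-3.6,-4,0.8,0,0,0,0]]}}

```text
t: 1.2
tool_pos: [0.4301, 0.2651, 0.1511]
orientation: [[-0.981, 0.192, 0.001], [0.192, 0.981, 0.001], [-0.001, 0.001, -1.0]]
ft_force: [0.2, 0.4, -0.2]
gripper_width: 0.0001
```

Request:
{"op": "arm_command", "data": {"motion": [[0,0,0,0,0,0,0],[0,0,0,0,0,0,0]]}}

```text
t: 1.45
tool_pos: [0.4289, 0.2663, 0.151]
orientation: [[-0.981, 0.193, -0.0], [0.193, 0.981, 0.0], [0.0, 0.0, -1.0]]
ft_force: [-0.5, 0.0, 0.2]
gripper_width: -0.0001
```

Run:
```python
from h import *
from workcell import env
import pickle
plan(env,(-105,0,150),0)
d={n:env.camera(n) for n in("wrist","top","side")};pickle.dump(d,open("c1.pkl","wb"))
cv2.imwrite("pics/wrist1.png",d["wrist"]["pixels"])
```

```text
now bed [-105.2    0.4  151. ] force [-0.5  0.   0.2] t 1.45
turn deg [ 0.01 -0.01 -0.06] shift cm after turn [-0.02 -0.04  0.1 ]
```

View pics/wrist1.png

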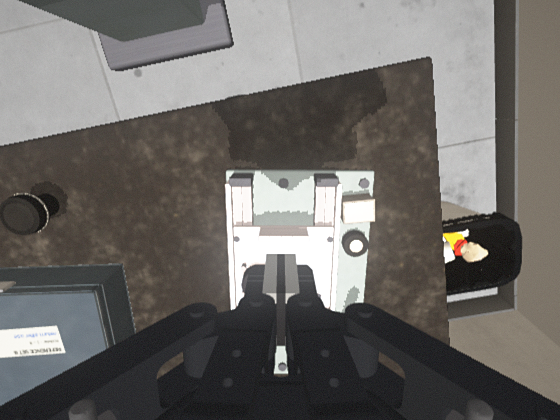

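Run:
```python
from h import *
import pickle
d=pickle.load(open("c1.pkl","rb"));w=d["wrist"]
for n,u,v,z in[("c-",227,171,8),("c+",375,172,8),("spare",354,240,21)]: print(n,np.round(tobed(onz(w,u,v,z/1e3)),1))
for n,p in [("tab bot",(-73,0,36)),("tabtop L",(-73,-22,59)),("tabtop R",(-73,22,59)),("tcp",(-105.2,.4,151))]: print(n,np.round(proj(w,bed(*p)),1))
crop(w,200,150,200,150,4,"pics/w1z.png")
```

```text
c- [-119.3  -50.6    8. ]
c+ [-118.1   91.6    8. ]
spare [-53.1  72.7  21. ]
tab bot [279.7 226.2]
tabtop L [254.  235.4]
tabtop R [305.4 235.4]
tcp [280. 242.]
```

View pics/w1z.png

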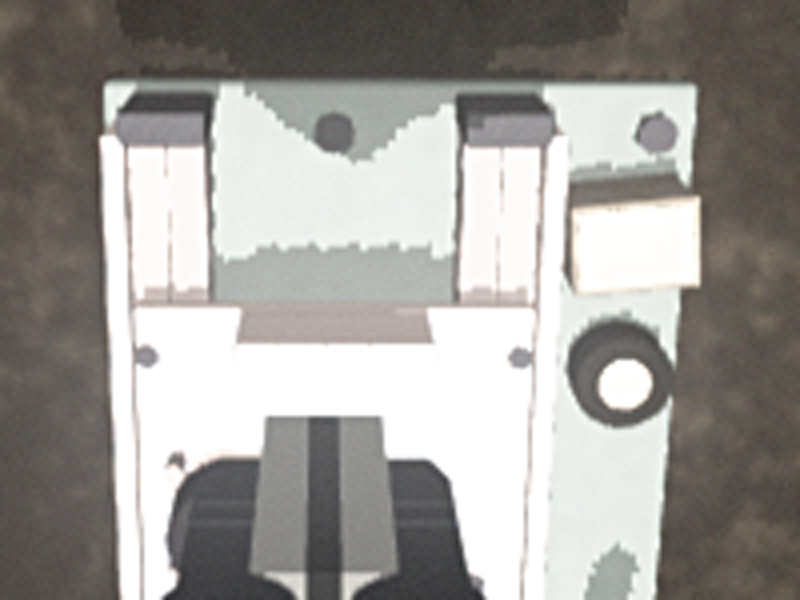

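```bash
sed -i 's/^O=.*/O=np.array([.5325,.2485])/' h.py
python3 - <<'E'
from h import *
from workcell import env
plan(env,(-104,0,35),0)
E
```

```text
Traceback (most recent call last):
  File "h.py", line 18, in <module>
    RB=np.array([[np.cos(TH),-np.sin(TH)],[np.sin(TH),np.cos(TH)]])
                         ^^
NameError: name 'TH' is not defined
```

```bash
sed -i 's/^O=.*/O=np.array([.5325,.2485]);TH=np.radians(-11.08)/' h.py
python3 - <<'E'
from h import *
from workcell import env
plan(env,(-104,0,35),0)
E
```

```text
now bed [-105.8   -1.6  151.1] force [ 0.6 -0.1  1.4] t 1.6
turn deg [0.02 0.   0.08] shift cm after turn [-0.18  0.16 11.61]
```

Request:
{"op": "arm_command", "data": {"motion": [[0,0.2,3,0,0,0,0],[0,0,3,0,0,0,0],[0,0,2.6,0,0,0,0],[0,0,2,0,0,0,0],[0,0,1,0,0,0,0],[0,0,0,0,0,0,0]]}}

```text
t: 2.35
tool_pos: [0.4287, 0.2687, 0.0347]
orientation: [[-0.982, 0.191, -0.001], [0.191, 0.982, -0.0], [0.001, -0.001, -1.0]]
ft_force: [-0.7, 0.3, -0.3]
gripper_width: -0.0
```

Run:
```python
from h import *
from workcell import env
plan(env,(-84,0,35),0)
c=env.camera("side");crop(c,160,250,170,100,4.5,"pics/side2z.png")
```

```text
now bed [-1.057e+02 -1.000e-01  3.470e+01] force [-0.7  0.3 -0.3] t 2.35
turn deg [-0.03 -0.04  0.06] shift cm after turn [-2.17  0.01 -0.03]
```

View pics/side2z.png

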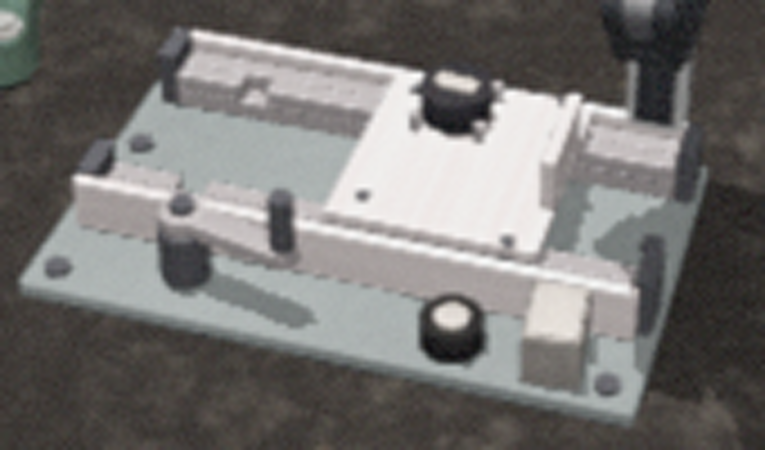

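Run:
```python
from h import *
from workcell import env
c=env.camera("side");
z=lambda p:np.round((np.array(proj(c,p))-[160,250])*4.5)
p=env.get_obs()["tool_pos"];print(p,z(p))
for q in [(-120,88,8),(-120,-56,8),(120,88,8),(-73,22,59),(-73,-22,59),(-73,0,59),(-106,0,35),(17,74,64)]: print(q,z(bed(*q)))
t=env.camera("top");crop(t,135,135,100,130,4.5,"pics/top2z.png");crop(env.camera("wrist"),150,120,260,190,3,"pics/w2z.png")
```

```text
[0.4295215  0.26881887 0.03560553] [641. 191.]
(-120, 88, 8) [628. 414.]
(-120, -56, 8) [701. 165.]
(120, 88, 8) [  9. 283.]
(-73, 22, 59) [549. 163.]
(-73, -22, 59) [576.  94.]
(-73, 0, 59) [563. 128.]
(-106, 0, 35) [644. 193.]
(17, 74, 64) [273. 195.]
```

View pics/top2z.png

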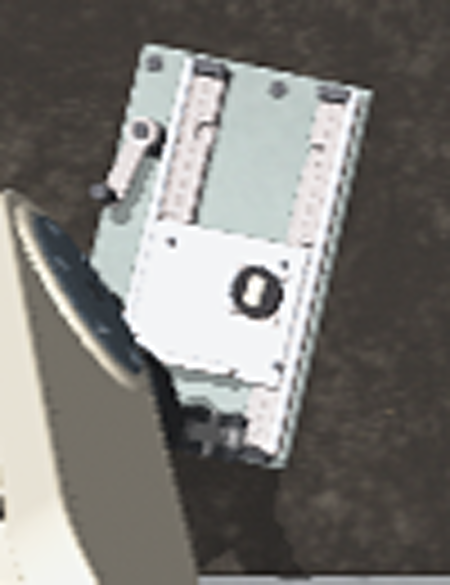

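View pics/w2z.png

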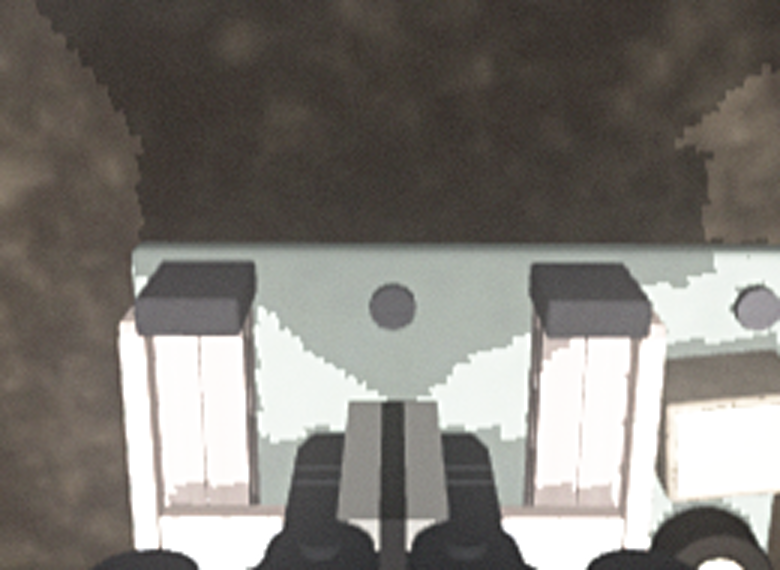

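Run:
```python
from h import *
from workcell import env
c=env.camera("side");crop(c,270,230,60,80,7,"pics/s2zz.png")
```

```text
(no output)
```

View pics/s2zz.png

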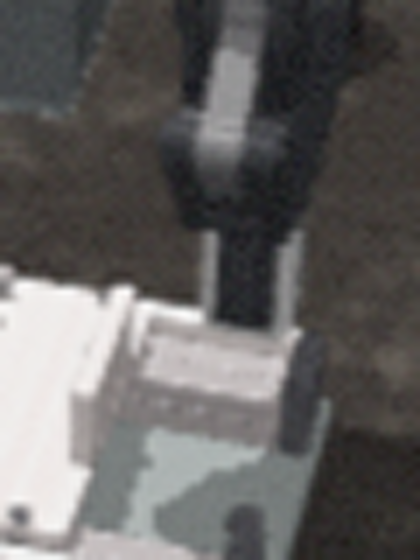

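Run:
```python
from h import *
from workcell import env
ob=env.get_obs();p=np.array(ob["tool_pos"]);R=np.array(ob["orientation"]);w=env.camera("wrist");s=env.camera("side")
for x in(-.011,0,.011):
  for d in(0,.01,.02,.03,.04): 
    q=p+R@np.array([x,0,-d]);print(x,d,np.round(proj(w,q),1),np.round(proj(s,q),1))
q,e=two(s,(305.3,276.2),w,(281.3,253.));print("two",np.round((R.T@(q-p))*1e3,1),tobed(q),e)
o,dd=ray(w,281.3,253);
W=w["world_to_cam"];print("cam in tool",R.T@(-W[:3,:3].T@W[:3,3]-p), "axis",R.T@(-W[2,:3]))
```

```text
-0.011 0 [280.1 259.7] [296.2 291.1]
-0.011 0.01 [280.  267.6] [296.4 286.6]
-0.011 0.02 [280.  276.4] [296.7 282.1]
-0.011 0.03 [280.  286.2] [297.  277.4]
-0.011 0.04 [280.  297.2] [297.3 272.8]
0 0 [280. 242.] [302.3 292.3]
0 0.01 [280.  249.2] [302.7 287.8]
0 0.02 [280.  257.1] [303.  283.2]
0 0.03 [280. 266.] [303.3 278.6]
0 0.04 [280.  275.9] [303.7 273.9]
0.011 0 [280.  223.8] [308.6 293.5]
0.011 0.01 [280.  230.1] [308.9 289. ]
0.011 0.02 [280.  237.1] [309.3 284.4]
0.011 0.03 [280.  244.9] [309.7 279.8]
0.011 0.04 [279.9 253.8] [310.  275.1]
two [  5.6   0.1 -34.3] [-1.10391027e+02  8.07978499e-02  7.00720139e+01] 0.005856928317846843
cam in tool [ 0.07453564  0.000222   -0.17890858] axis [-2.90237006e-01  1.44468203e-04  9.56954784e-01]
```

Request:
{"op": "arm_command", "data": {"motion": [[-0.4,0,0,0,0,0,0],[-0.4,0,0,0,0,0,0],[-0.4,0,0,0,0,0,0],[-0.4,0,0,0,0,0,0],[-0.4,0,0,0,0,0,0],[-0.4,0,0,0,0,0,0],[-0.4,0,0,0,0,0,0]]}}

```text
t: 3.58
tool_pos: [0.4569, 0.2628, 0.035]
orientation: [[-0.981, 0.192, -0.0], [0.192, 0.981, -0.0], [0.0, -0.0, -1.0]]
ft_force: [-0.1, -0.1, -0.4]
gripper_width: 0.0002
```

Run:
```python
from h import *
from workcell import env
plan(env,(-84,0,35),0)
c=env.camera("side");crop(c,160,230,170,120,4.5,"pics/side3z.png");crop(env.camera("wrist"),150,120,260,190,3,"pics/w3z.png")
```

```text
now bed [-76.9  -0.4  35. ] force [-0.1 -0.1 -0.4] t 3.575
turn deg [-0. -0.  0.] shift cm after turn [ 0.71  0.04 -0.  ]
```

View pics/side3z.png

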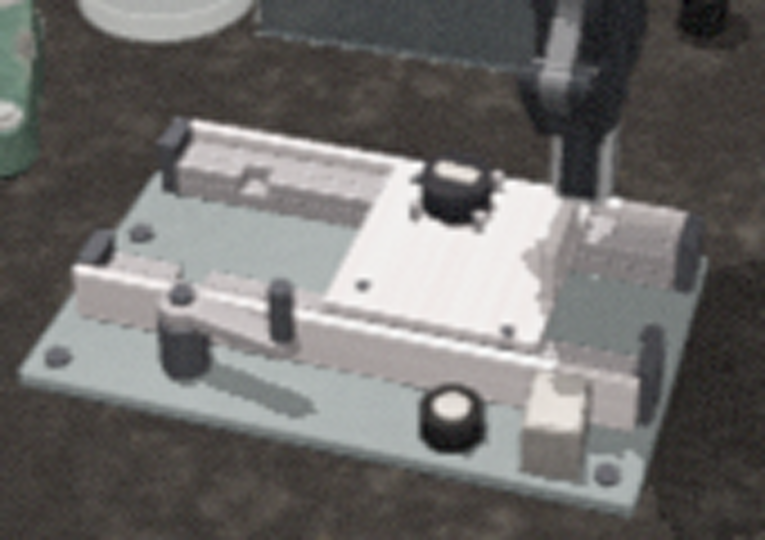

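View pics/w3z.png

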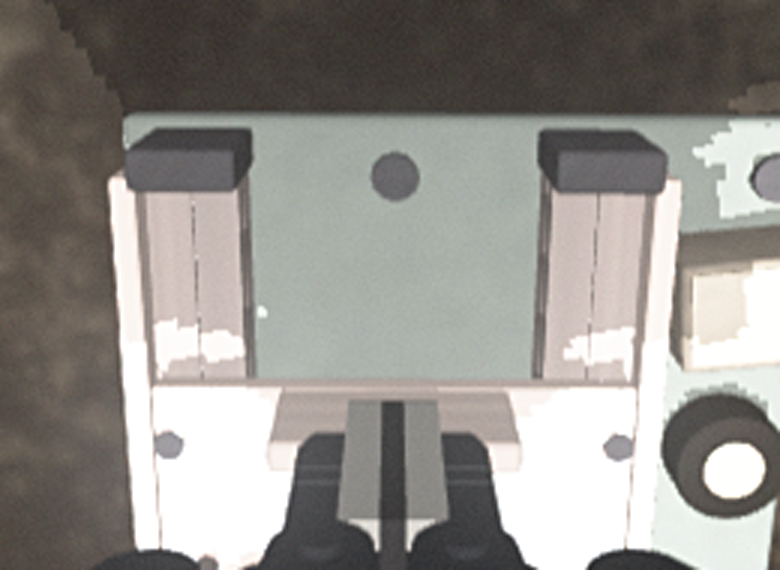

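Run:
```python
from h import *
from workcell import env
ob=env.get_obs();p=np.array(ob["tool_pos"]);s=env.camera("side");w=env.camera("wrist");t=env.camera("top")
print(np.round(proj(w,bed(-73,0,36)),1),(np.array(proj(w,bed(-73,0,36)))-[150,120])*3)
for d in(0,.02,.025,.03,.035,.04):print(d,(np.array(proj(s,p+[0,0,d]))-[160,230])*4.5)
crop(s,260,230,60,60,10,"pics/s3zz.png")
crop(t,150,180,70,70,8,"pics/t3zz.png")
```

```text
[280.9 249.2] [392.5922828  387.50360286]
0 [570.01428151 267.93370502]
0.02 [572.00110222 227.21984553]
0.025 [572.50536932 216.88642189]
0.03 [573.01271662 206.48987892]
0.035 [573.52317243 196.02963651]
0.04 [574.03676541 185.50510743]
```

View pics/s3zz.png

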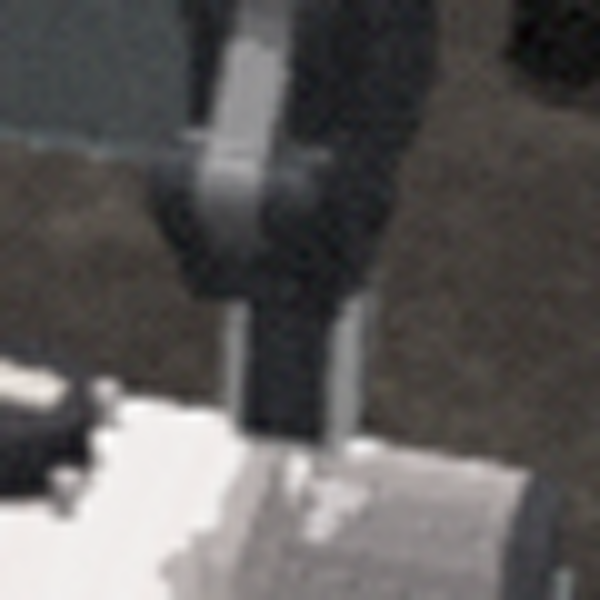

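Request:
{"op": "arm_command", "data": {"motion": [[1.5,0,0,0,0,0,0],[1.5,0,0,0,0,0,0],[0,0,1,0,0,0,0],[0,0,0.7,0,0,0,0],[0,0,0.5,0,0,0,0],[0,0,0,0,0,0,0]]}}

```text
t: 4.58
tool_pos: [0.4272, 0.2684, 0.0124]
orientation: [[-0.981, 0.192, -0.001], [0.192, 0.981, -0.001], [0.001, -0.001, -1.0]]
ft_force: [0.1, -0.3, -0.0]
gripper_width: 0.0002
```

Run:
```python
from h import *
from workcell import env
plan(env,(-84,0,5),0)
c=env.camera("side");crop(c,260,230,70,70,8,"pics/s4.png");crop(env.camera("wrist"),150,120,260,190,3,"pics/w4z.png")
```

```text
now bed [-107.2   -0.7   12.4] force [ 0.1 -0.3 -0. ] t 4.575
turn deg [-0.04 -0.04 -0.01] shift cm after turn [-2.32  0.07  0.74]
```

View pics/s4.png

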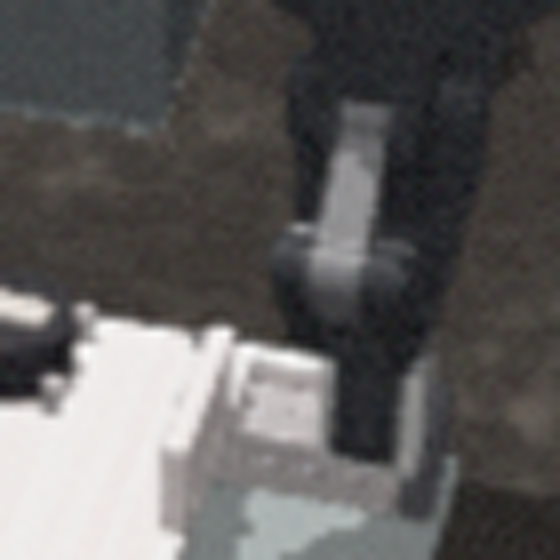

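View pics/w4z.png

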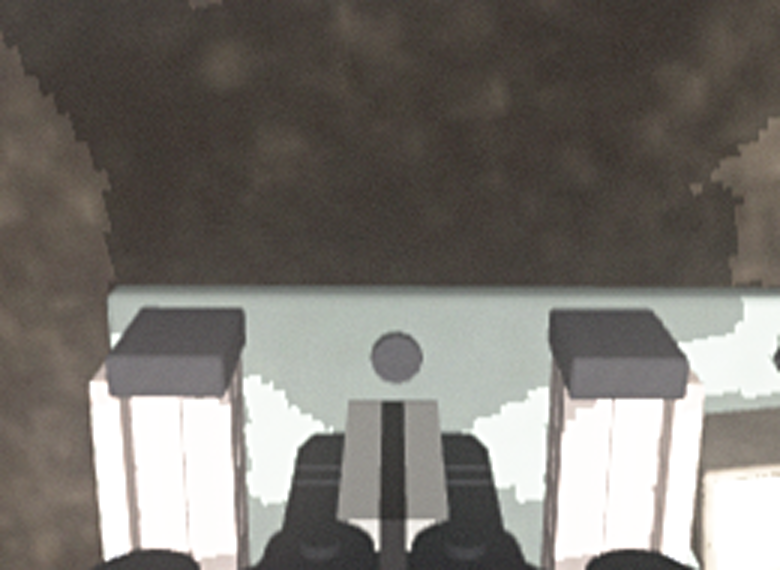

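Request:
{"op": "arm_command", "data": {"motion": [[-0.4,0.07,0.4,0,0,0,0],[-0.4,0,0.4,0,0,0,0],[-0.4,0,0,0,0,0,0],[-0.4,0,0,0,0,0,0],[-0.4,0,0,0,0,0,0],[-0.4,0,0,0,0,0,0]]}}

```text
t: 5.42
tool_pos: [0.4513, 0.2647, 0.0051]
orientation: [[-0.981, 0.192, 0.0], [0.192, 0.981, 0.0], [-0.0, 0.0, -1.0]]
ft_force: [0.3, -0.1, 0.2]
gripper_width: -0.0001
```

Request:
{"op": "arm_command", "data": {"motion": [[-0.4,0,0,0,0,0,0],[-0.4,0,0,0,0,0,0],[-0.3,0,0,0,0,0,0]]}}

```text
t: 5.8
tool_pos: [0.4619, 0.2625, 0.005]
orientation: [[-0.981, 0.192, -0.0], [0.192, 0.981, -0.0], [0.0, -0.0, -1.0]]
ft_force: [-0.3, 0.8, 0.5]
gripper_width: 0.0004
```

Run:
```python
from h import *
from workcell import env
plan(env,(-84,0,5),0)
c=env.camera("side");crop(c,160,230,170,120,4.5,"pics/side5z.png");crop(env.camera("wrist"),150,120,260,190,3,"pics/w5z.png")
```

```text
now bed [-72.    0.2   5. ] force [-0.3  0.8  0.5] t 5.8
turn deg [-0.01 -0.01  0.  ] shift cm after turn [ 1.2  -0.02 -0.  ]
```

View pics/side5z.png

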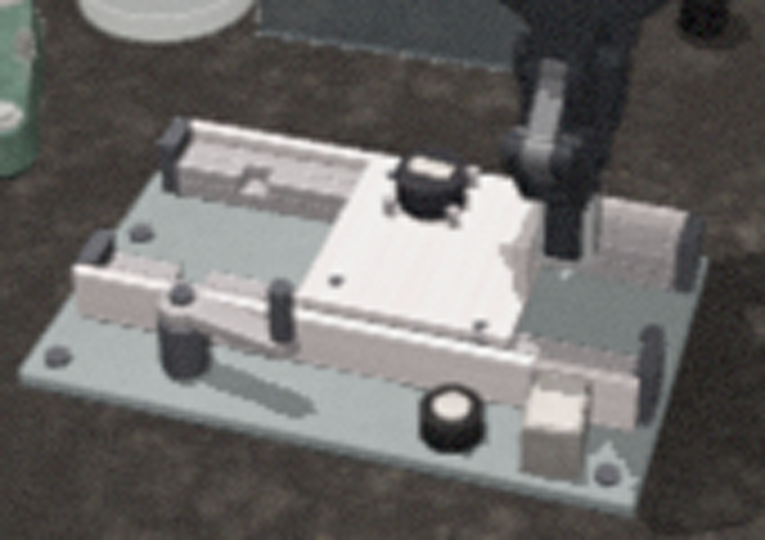

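View pics/w5z.png

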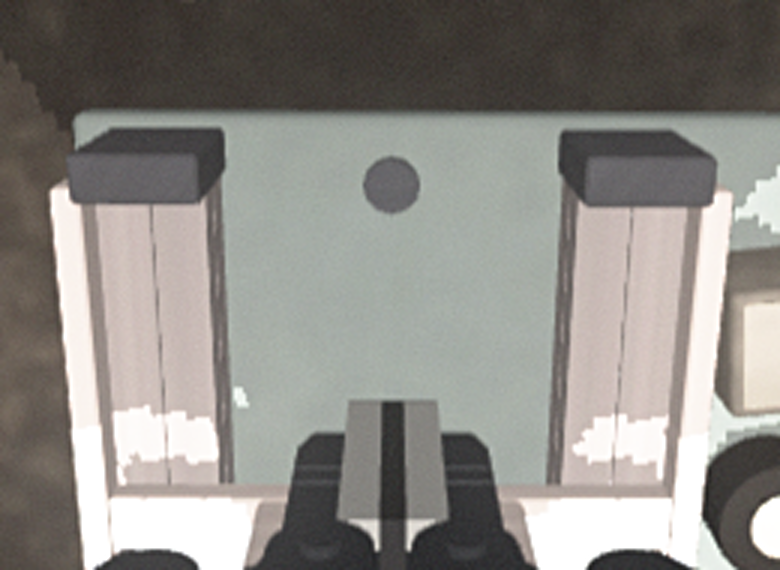

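Request:
{"op": "arm_command", "data": {"motion": [[-0.4,0,0,0,0,0,0],[-0.4,0,0,0,0,0,0],[-0.4,0,0,0,0,0,0],[-0.4,0,0,0,0,0,0],[-0.4,0,0,0,0,0,0],[-0.4,0,0,0,0,0,0],[-0.4,0,0,0,0,0,0],[-0.4,0,0,0,0,0,0]]}}

```text
t: 6.9
tool_pos: [0.4934, 0.2564, 0.005]
orientation: [[-0.981, 0.192, -0.0], [0.192, 0.981, -0.0], [0.0, -0.0, -1.0]]
ft_force: [-1.9, -0.4, -0.1]
gripper_width: -0.0
```

Request:
{"op": "arm_command", "data": {"motion": [[-0.4,0,0,0,0,0,0],[-0.4,0,0,0,0,0,0],[-0.4,0,0,0,0,0,0]]}}

```text
t: 7.28
tool_pos: [0.5052, 0.2541, 0.005]
orientation: [[-0.981, 0.192, -0.0], [0.192, 0.981, -0.0], [0.0, -0.0, -1.0]]
ft_force: [-1.2, 1.4, -0.3]
gripper_width: 0.0001
```

Run:
```python
from h import *
from workcell import env
plan(env,(-13,0,5),0)
c=env.camera("side");crop(c,160,230,170,120,4.5,"pics/side6z.png")
```

```text
now bed [-27.9   0.2   5. ] force [-1.2  1.4 -0.3] t 7.275
turn deg [-0.   -0.    0.01] shift cm after turn [-1.49 -0.02 -0.  ]
```

View pics/side6z.png

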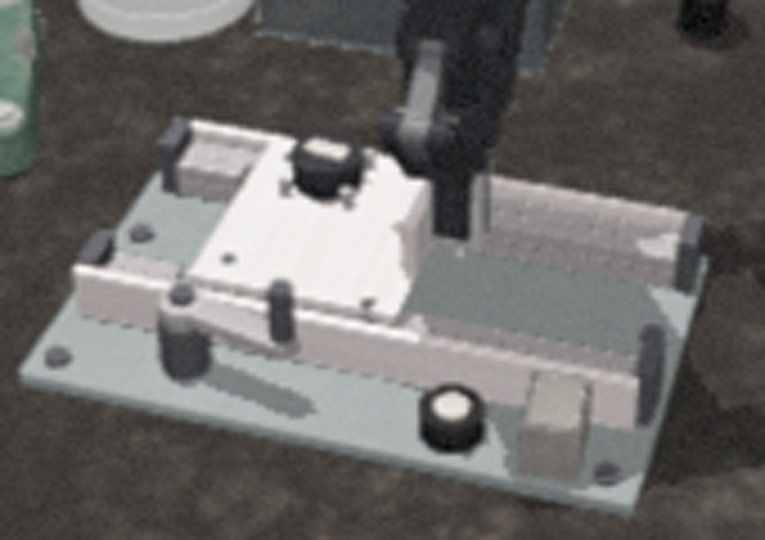

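The board is sliding with the finger behind its tab, far edge now about (270,135)-(190,275) in the crop; about 15 mm remain. I'll continue slowly.

Request:
{"op": "arm_command", "data": {"motion": [[-0.3,0,0,0,0,0,0],[-0.3,0,0,0,0,0,0],[-0.3,0,0,0,0,0,0]]}}

```text
t: 7.7
tool_pos: [0.5139, 0.2524, 0.005]
orientation: [[-0.981, 0.192, -0.0], [0.192, 0.981, -0.0], [0.0, -0.0, -1.0]]
ft_force: [-0.3, 0.2, -0.3]
gripper_width: 0.0
```

Request:
{"op": "arm_command", "data": {"motion": [[-0.3,0,0,0,0,0,0]]}}

```text
t: 7.82
tool_pos: [0.5171, 0.2519, 0.005]
orientation: [[-0.981, 0.192, 0.0], [0.192, 0.981, 0.0], [-0.0, 0.0, -1.0]]
ft_force: [-0.5, 0.5, -0.4]
gripper_width: -0.0003
```

Request:
{"op": "arm_command", "data": {"motion": [[-0.2,0,0,0,0,0,0]]}}

```text
t: 7.95
tool_pos: [0.5191, 0.2515, 0.005]
orientation: [[-0.981, 0.192, 0.0], [0.192, 0.981, 0.0], [-0.0, 0.0, -1.0]]
ft_force: [-0.0, 0.6, -0.1]
gripper_width: -0.0001
```

Run:
```python
from h import *
from workcell import env
plan(env,(-13,0,5),0)
c=env.camera("side");crop(c,160,230,170,120,4.5,"pics/side7z.png")
```

```text
now bed [-13.7   0.4   5. ] force [-0.   0.6 -0.1] t 7.95
turn deg [0.01 0.03 0.  ] shift cm after turn [-0.07 -0.04  0.  ]
```

View pics/side7z.png

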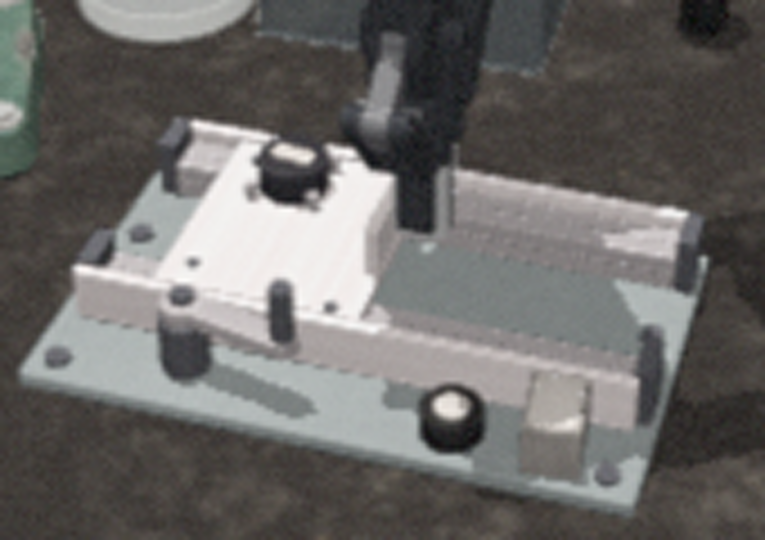

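Request:
{"op": "arm_command", "data": {"motion": [[-0.1,0,0,0,0,0,0],[0,0,0,0,0,0,0]]}}

```text
t: 8.25
tool_pos: [0.5197, 0.2513, 0.005]
orientation: [[-0.981, 0.192, 0.0], [0.192, 0.981, -0.0], [-0.0, -0.0, -1.0]]
ft_force: [0.2, 0.5, 0.3]
gripper_width: -0.0001
```

Request:
{"op": "arm_command", "data": {"motion": [[-0.1,0,0,0,0,0,0],[0,0,0,0,0,0,0]]}}

```text
t: 8.5
tool_pos: [0.5205, 0.251, 0.0049]
orientation: [[-0.981, 0.192, -0.0], [0.192, 0.981, -0.0], [0.0, -0.0, -1.0]]
ft_force: [-0.8, 0.0, 0.2]
gripper_width: 0.0001
```

Run:
```python
from h import *
from workcell import env
plan(env,(-13,0,5),0)
c=env.camera("side");crop(c,160,230,170,120,4.5,"pics/side8z.png")
z=lambda p:np.round((np.array(proj(c,p))-[160,230])*4.5)
for x in (38,40,42):
  for dz in (0,6): print(x,dz,"mount top",z(bed(x+10,-24,46+dz)),"far+y",z(bed(x+42,46.5,30+dz)),"near +y",z(bed(x-42,46.5,30+dz)),"tabtop+y",z(bed(x-42,22,53+dz)),"far -y",z(bed(x+42,-46.5,30+dz)))
```

```text
now bed [-12.3   0.2   4.9] force [-0.8  0.   0.2] t 8.5
turn deg [-0.01 -0.01  0.  ] shift cm after turn [ 0.07 -0.02 -0.01]
38 0 mount top [288. 154.] far+y [148. 279.] near +y [354. 320.] tabtop+y [374. 232.] far -y [236. 141.]
38 6 mount top [287. 143.] far+y [147. 266.] near +y [354. 308.] tabtop+y [374. 220.] far -y [235. 130.]
40 0 mount top [283. 154.] far+y [143. 278.] near +y [349. 319.] tabtop+y [369. 232.] far -y [231. 140.]
40 6 mount top [283. 142.] far+y [142. 266.] near +y [349. 307.] tabtop+y [369. 219.] far -y [231. 129.]
42 0 mount top [278. 153.] far+y [138. 277.] near +y [344. 318.] tabtop+y [364. 231.] far -y [227. 140.]
42 6 mount top [278. 141.] far+y [137. 265.] near +y [344. 306.] tabtop+y [364. 218.] far -y [226. 128.]
```

View pics/side8z.png

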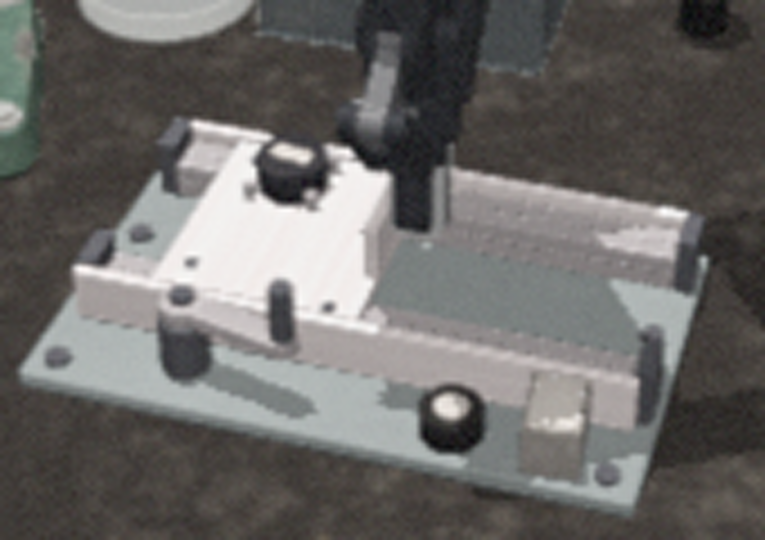

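Request:
{"op": "arm_command", "data": {"motion": [[-0.1,0,0,0,0,0,0],[0,0,0,0,0,0,0]]}}

```text
t: 8.8
tool_pos: [0.5217, 0.2509, 0.005]
orientation: [[-0.981, 0.192, 0.0], [0.192, 0.981, -0.0], [-0.0, -0.0, -1.0]]
ft_force: [-0.8, -0.7, -0.2]
gripper_width: 0.0002
```

Request:
{"op": "arm_command", "data": {"motion": [[-0.1,0,0,0,0,0,0],[0,0,0,0,0,0,0]]}}

```text
t: 9.05
tool_pos: [0.5227, 0.2507, 0.005]
orientation: [[-0.981, 0.192, 0.0], [0.192, 0.981, 0.0], [-0.0, 0.0, -1.0]]
ft_force: [-1.3, 0.3, 0.1]
gripper_width: 0.0002
```

Request:
{"op": "arm_command", "data": {"motion": [[-0.1,0,0,0,0,0,0],[0,0,0,0,0,0,0]]}}

```text
t: 9.3
tool_pos: [0.5227, 0.2505, 0.0048]
orientation: [[-0.981, 0.192, -0.002], [0.192, 0.981, -0.0], [0.002, -0.001, -1.0]]
ft_force: [-4.8, 2.5, 1.7]
gripper_width: -0.0002
```

Run:
```python
from h import *
from workcell import env
plan(env,(-13,0,5),0)
c=env.camera("side");crop(c,160,230,170,120,4.5,"pics/side9z.png");crop(env.camera("wrist"),150,120,260,190,3,"pics/w9z.png")
```

```text
now bed [-10.    0.1   4.8] force [-4.8  2.5  1.7] t 9.3
turn deg [-0.03 -0.09 -0.01] shift cm after turn [ 0.3  -0.01 -0.02]
```

View pics/side9z.png

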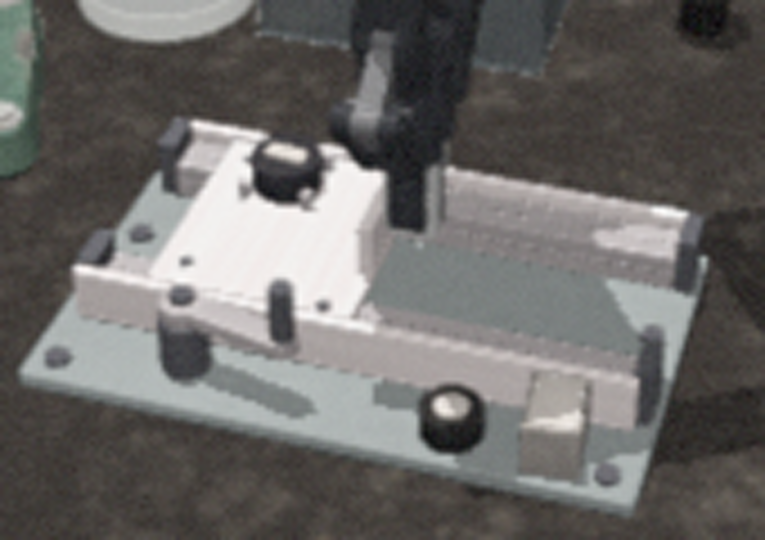

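View pics/w9z.png

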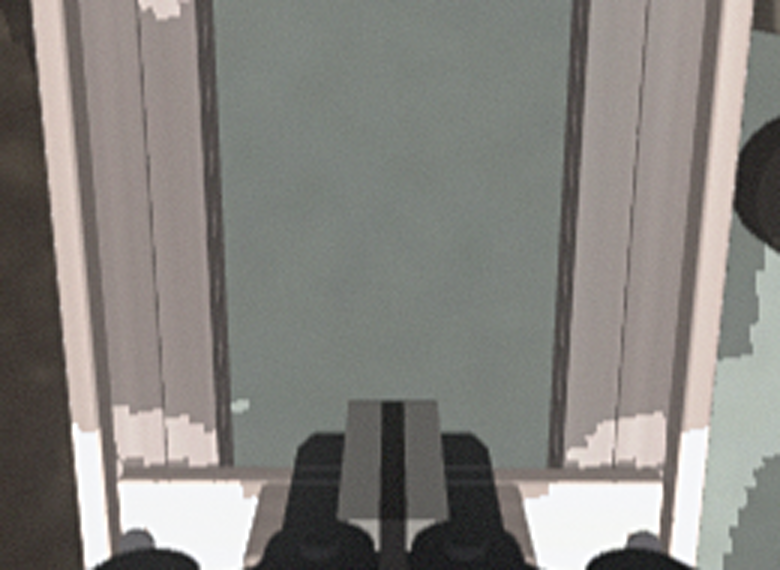

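Request:
{"op": "arm_command", "data": {"motion": [[1,0,0,0,0,0,0],[2,0,0,0,0,0,0],[0,0,-3,0,0,0,0],[0,0,-4,0,0,0,0],[0,0,-4,0,0,0,0],[0,0,0,0,0,0,0]]}}

```text
t: 10.15
tool_pos: [0.4952, 0.2575, 0.118]
orientation: [[-0.981, 0.192, 0.005], [0.192, 0.981, 0.003], [-0.005, 0.004, -1.0]]
ft_force: [1.4, 0.6, -1.5]
gripper_width: -0.0002
```

Run:
```python
from h import *
from workcell import env
plan(env,(22,102,115),-101);print(env.get_obs()["joints"])
c=env.camera("side");crop(c,160,230,170,120,4.5,"pics/side10z.png")
```

```text
now bed [-38.3   1.7 118. ] force [ 1.4  0.6 -1.5] t 10.15
turn deg [3.8000e-01 1.0000e-02 1.0103e+02] shift cm after turn [11.    4.01  0.3 ]
[ 2.73260691e+01  1.91682830e+01  1.06165239e+02 -6.54769287e-03
  5.43309493e+01 -5.16182378e+01]
```

View pics/side10z.png

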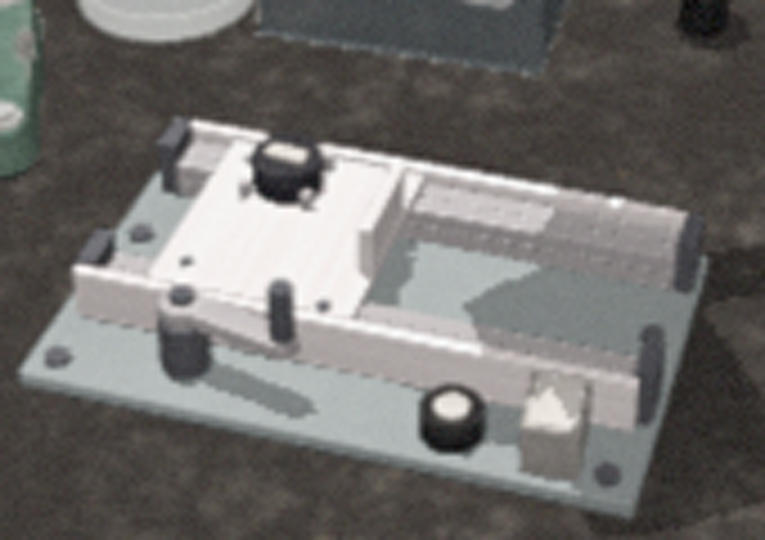

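Request:
{"op": "arm_command", "data": {"motion": [[0,0,0,0,0,10.1,0],[0,0,0,0,0,10.1,0],[0,0,0,0,0,10.1,0],[0,0,0,0,0,10.1,0],[0,0,0,0,0,10.1,0],[0,0,0,0,0,10.1,0],[0,0,0,0,0,10.1,0],[0,0,0,0,0,10.1,0]]}}

```text
t: 11.2
tool_pos: [0.4925, 0.2558, 0.1132]
orientation: [[0.038, 0.999, -0.002], [0.999, -0.038, -0.001], [-0.001, -0.002, -1.0]]
ft_force: [-0.5, -0.2, -0.1]
gripper_width: -0.0004
```

Request:
{"op": "arm_command", "data": {"motion": [[0,0,0,0,0,10.1,0],[0,0,0,0,0,10.1,0],[4,1.4,0,0,0,0,0],[4,1.4,0,0,0,0,0],[3,1.2,0,0,0,0,0],[0,0,0,0,0,0,0],[0,0,0,0,0,0,0]]}}

```text
t: 12.08
tool_pos: [0.5708, 0.3423, 0.1133]
orientation: [[0.376, 0.927, -0.003], [0.927, -0.376, -0.002], [-0.003, -0.002, -1.0]]
ft_force: [-0.4, -0.4, -0.1]
gripper_width: 0.0
```

Run:
```python
from h import *
from workcell import env
plan(env,(22,102,115),-101)
w=env.camera("wrist");cv2.imwrite("pics/w11.png",w["pixels"])
for q in [(60,66,40),(17,74,64),(120,88,8)]: print(q,np.round(proj(w,bed(*q)),1))
```

```text
now bed [ 19.6  99.5 113.3] force [-0.4 -0.4 -0.1] t 12.075
turn deg [-0.1   0.15  0.02] shift cm after turn [ 0.3   0.19 -0.17]
(60, 66, 40) [339.2 235. ]
(17, 74, 64) [284.6 247.5]
(120, 88, 8) [398.9 185.4]
```

View pics/w11.png

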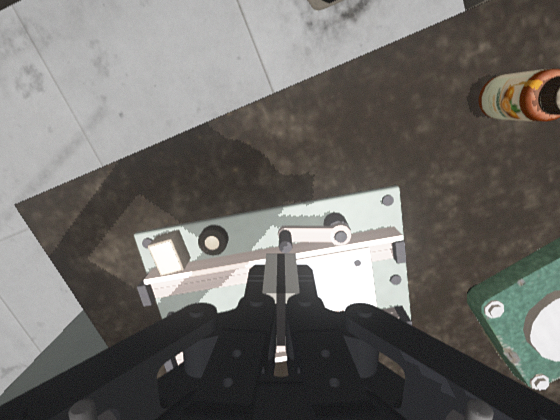

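Request:
{"op": "arm_command", "data": {"motion": [[0.3,0.1,0,0,0,0,0],[0,0,3,0,0,0,0],[0,0,3,0,0,0,0],[0,0,2,0,0,0,0],[0,0,1.4,0,0,0,0],[0,0,0.6,0,0,0,0],[0,0,0,0,0,0,0]]}}

```text
t: 13.0
tool_pos: [0.5748, 0.3456, 0.0151]
orientation: [[0.376, 0.927, 0.0], [0.927, -0.376, 0.0], [0.0, 0.0, -1.0]]
ft_force: [0.0, 0.4, 0.7]
gripper_width: -0.0
```

Run:
```python
from h import *
from workcell import env
plan(env,(20,90,11),-101)
w=env.camera("wrist");crop(w,190,150,200,150,4,"pics/w12.png")
crop(env.camera("side"),140,210,190,140,4,"pics/side12.png")
```

```text
now bed [ 22.8 103.5  15.1] force [0.  0.4 0.7] t 13.0
turn deg [ 0.01 -0.01 -0.  ] shift cm after turn [-1.37 -0.02  0.41]
```

View pics/w12.png

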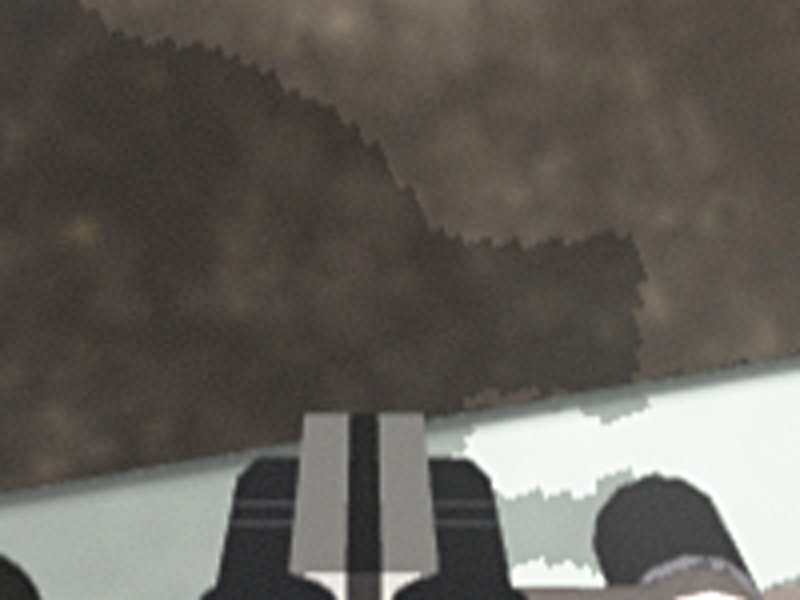

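View pics/side12.png

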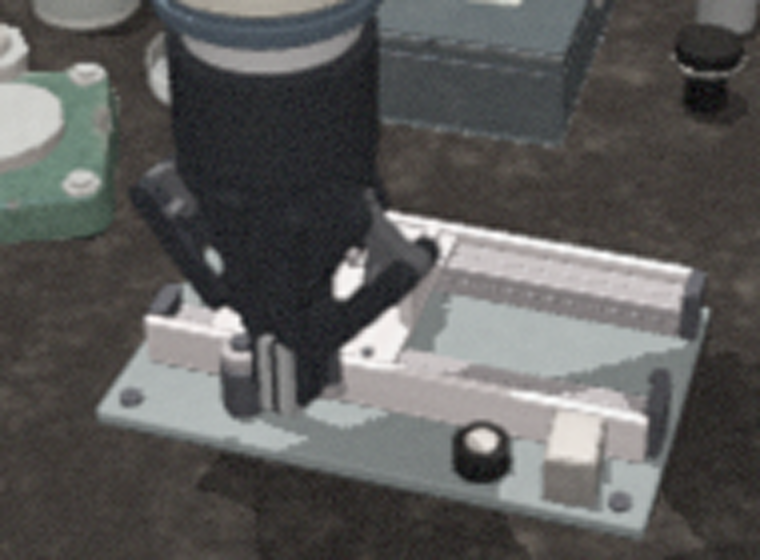

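Request:
{"op": "arm_command", "data": {"motion": [[0,0,0.4,0,0,0,0],[-0.5,0,0,0,0,0,0],[-0.5,0,0,0,0,0,0],[-0.4,0,0,0,0,0,0],[0,0,0,0,0,0,0]]}}

```text
t: 13.72
tool_pos: [0.5693, 0.3323, 0.0111]
orientation: [[0.376, 0.927, 0.0], [0.927, -0.376, 0.0], [0.0, 0.0, -1.0]]
ft_force: [0.6, -0.0, 0.6]
gripper_width: 0.0001
```

Request:
{"op": "arm_command", "data": {"motion": [[-0.39,-0.12,0,0,0,-5,0],[-0.39,-0.12,0,0,0,-5,0],[-0.39,-0.12,0,0,0,-5,0]]}}

```text
t: 14.1
tool_pos: [0.5627, 0.3227, 0.0111]
orientation: [[0.12, 0.993, 0.001], [0.993, -0.12, 0.0], [0.001, 0.0, -1.0]]
ft_force: [1.2, 0.7, -1.2]
gripper_width: 0.0001
```

Run:
```python
from h import *
from workcell import env
plan(env,(20,90,11),-86)
w=env.camera("wrist");crop(w,190,150,200,150,4,"pics/w13.png")
crop(env.camera("side"),140,210,190,140,4,"pics/side13.png")
crop(env.camera("top"),120,120,120,120,5,"pics/top13.png")
```

```text
now bed [15.3 78.6 11.1] force [ 1.2  0.7 -1.2] t 14.1
turn deg [ 0.03 -0.03  0.17] shift cm after turn [1.1  0.54 0.01]
```

View pics/side13.png

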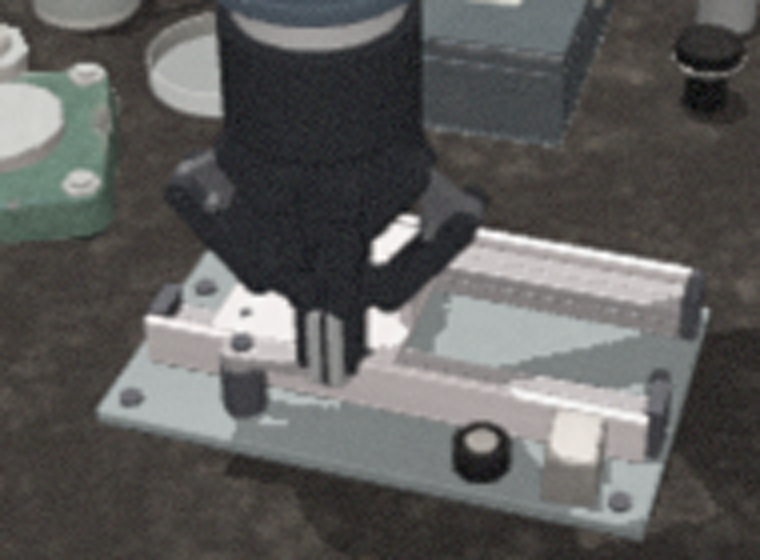

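View pics/w13.png

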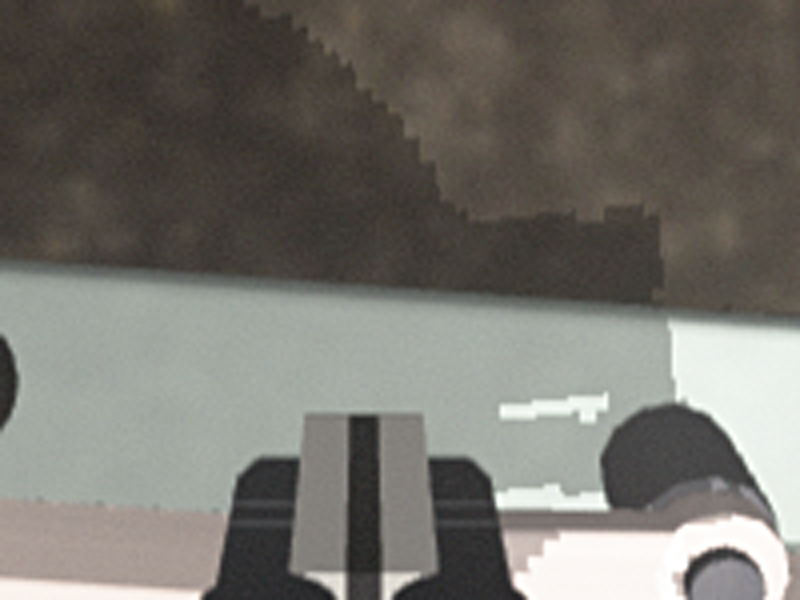

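Request:
{"op": "arm_command", "data": {"motion": [[-0.39,-0.12,0,0,0,-5,0],[-0.39,-0.12,0,0,0,-5,0],[-0.39,-0.12,0,0,0,-5,0],[-0.39,-0.12,0,0,0,-5,0],[-0.39,-0.12,0,0,0,-5,0],[-0.39,-0.12,0,0,0,-5,0]]}}

```text
t: 15.0
tool_pos: [0.5575, 0.2989, 0.011]
orientation: [[-0.39, 0.921, -0.0], [0.921, 0.39, 0.0], [0.0, -0.0, -1.0]]
ft_force: [-1.1, 0.4, 0.3]
gripper_width: 0.0001
```

Run:
```python
from h import *
from workcell import env
th=np.radians(90-56)
e=np.array([60-44*np.cos(th),66-44*np.sin(th)])-16*np.array([np.sin(th),-np.cos(th)])
plan(env,(e[0],e[1],11),-56)
w=env.camera("wrist");crop(w,190,150,200,150,4,"pics/w14.png")
crop(env.camera("side"),140,210,190,140,4,"pics/side14.png")
```

```text
now bed [14.9 54.3 11. ] force [-1.1  0.4  0.3] t 15.0
turn deg [-0.01 -0.01  0.03] shift cm after turn [ 0.04 -0.    0.  ]
```

View pics/w14.png

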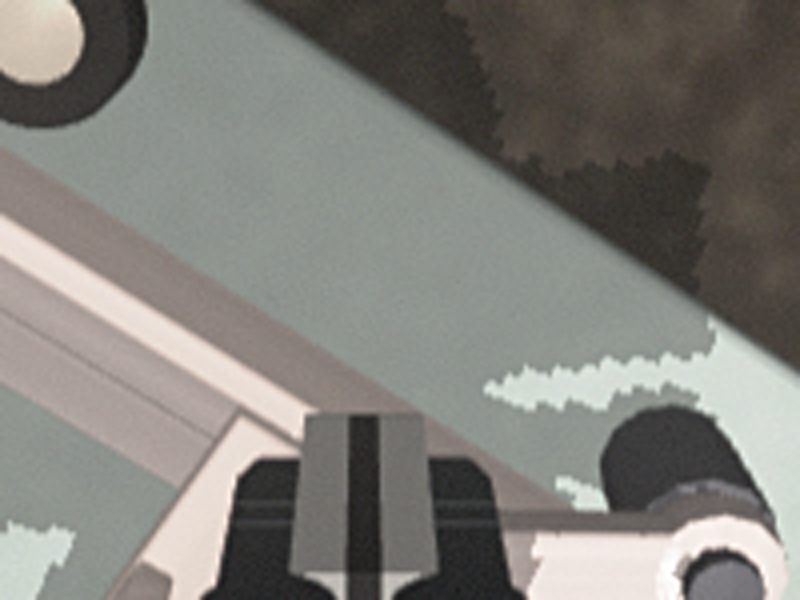

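View pics/side14.png

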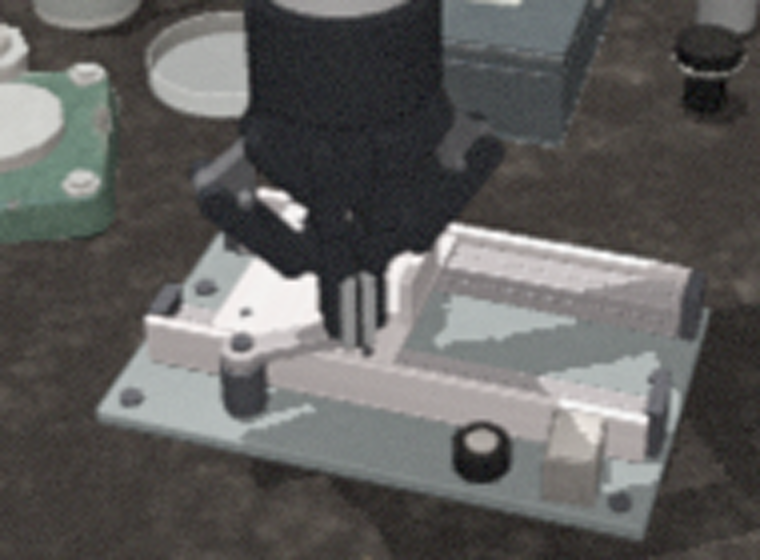

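Request:
{"op": "arm_command", "data": {"motion": [[-0.39,-0.12,0,0,0,-5,0],[-0.39,-0.12,0,0,0,-5,0],[-0.39,-0.12,0,0,0,-5,0],[-0.39,-0.12,0,0,0,-5,0],[-0.39,-0.12,0,0,0,-5,0],[-0.39,-0.12,0,0,0,-5,0]]}}

```text
t: 15.85
tool_pos: [0.565, 0.2758, 0.0109]
orientation: [[-0.797, 0.604, -0.001], [0.604, 0.797, -0.0], [0.0, -0.0, -1.0]]
ft_force: [-1.4, -0.1, -1.1]
gripper_width: -0.0
```

Run:
```python
from h import *
from workcell import env
a=26
th=np.radians(90-a)
e=np.array([60-44*np.cos(th),66-44*np.sin(th)])-16*np.array([np.sin(th),-np.cos(th)])
plan(env,(e[0],e[1],11),-a)
w=env.camera("wrist");crop(w,190,150,200,150,4,"pics/w15.png")
crop(env.camera("side"),140,210,190,140,4,"pics/side15.png")
```

```text
now bed [26.6 33.1 10.9] force [-1.4 -0.1 -1.1] t 15.85
turn deg [-0.03 -0.02 -0.05] shift cm after turn [ 0.04  0.02 -0.01]
```

View pics/side15.png

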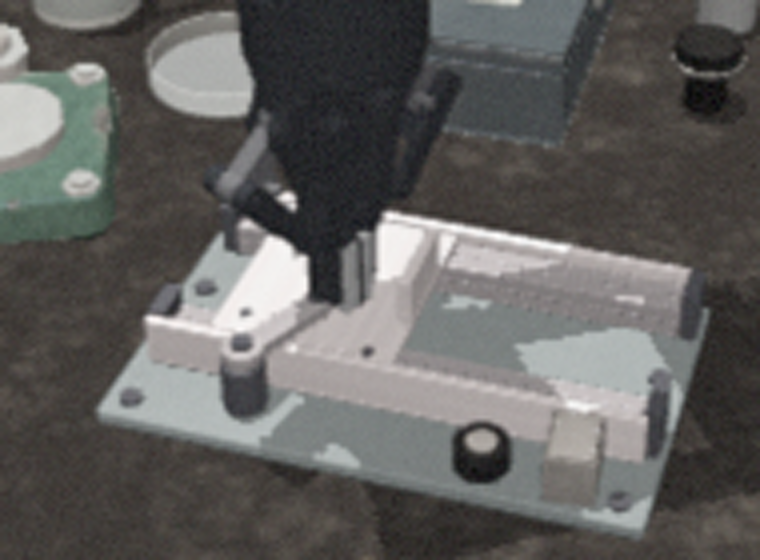

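Request:
{"op": "arm_command", "data": {"motion": [[-0.39,-0.12,0,0,0,-5,0],[-0.39,-0.12,0,0,0,-5,0],[-0.39,-0.12,0,0,0,-5,0],[-0.39,-0.12,0,0,0,-5,0],[-0.39,-0.12,0,0,0,-5,0],[0,0,0,0,0,0,0]]}}

```text
t: 16.7
tool_pos: [0.5799, 0.2618, 0.0109]
orientation: [[-0.977, 0.213, 0.0], [0.213, 0.977, 0.0], [-0.0, 0.0, -1.0]]
ft_force: [0.1, -0.1, -1.0]
gripper_width: 0.0003
```

Run:
```python
from h import *
from workcell import env
plan(env,(44,22,11),0)
w=env.camera("wrist");crop(w,190,150,200,150,4,"pics/w16.png")
crop(env.camera("side"),140,210,190,140,4,"pics/side16.png")
```

```text
now bed [43.9 22.2 10.9] force [ 0.1 -0.1 -1. ] t 16.7
turn deg [ 0.    0.01 -1.23] shift cm after turn [-0.01 -0.02 -0.01]
```

View pics/side16.png

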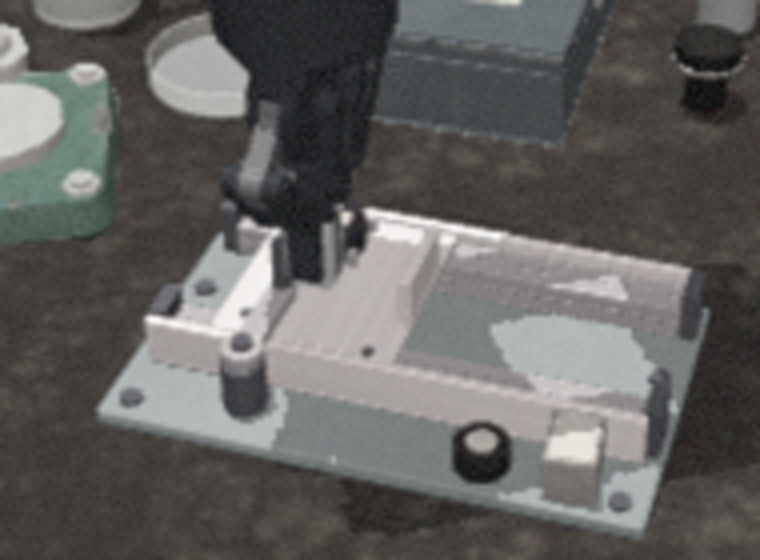

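View pics/w16.png

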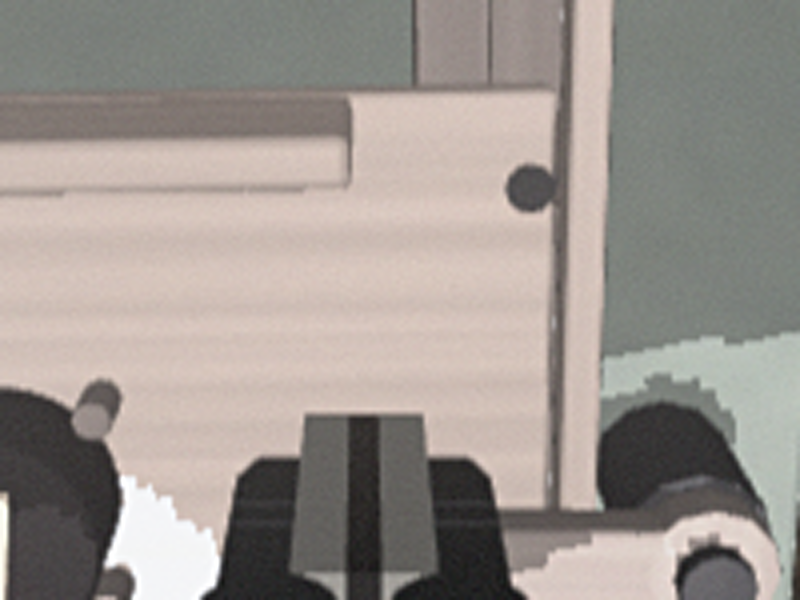

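Request:
{"op": "arm_command", "data": {"motion": [[-0.1,0,0,0,0,0,0],[0,0,0,0,0,0,0],[1.2,0,0,0,0,0,0],[0,0,-2,0,0,0,0],[0,0,-4,0,0,0,0],[3,0,-4,0,0,0,0],[5,0,-2,0,0,0,0],[5,0,0,0,0,0,0]]}}

```text
t: 17.8
tool_pos: [0.442, 0.2923, 0.1343]
orientation: [[-0.978, 0.21, 0.004], [0.21, 0.978, 0.003], [-0.004, 0.004, -1.0]]
ft_force: [0.3, 0.3, -0.0]
gripper_width: 0.0
```

Request:
{"op": "arm_command", "data": {"motion": [[5,0,0,0,0,0,0],[0,0,0,0,0,0,0]]}}

```text
t: 18.05
tool_pos: [0.3902, 0.3019, 0.1324]
orientation: [[-0.978, 0.207, 0.0], [0.207, 0.978, 0.0], [0.0, 0.0, -1.0]]
ft_force: [1.0, -0.0, -0.3]
gripper_width: 0.0003
```

Run:
```python
from h import *
from workcell import env
plan(env,(44,22,11),0)
s=env.camera("side");t=env.camera("top")
crop(s,160,230,170,120,4.5,"pics/side17.png")
crop(t,120,120,120,120,5,"pics/top17.png")
for a in(1.4,1.5,1.57,1.62):
  q=bed(60-44*np.cos(a),66-44*np.sin(a),64);print(a,(np.array(proj(s,q))-[160,230])*4.5,(np.array(proj(t,q))-[120,120])*5)
q=bed(60,66,42);print((np.array(proj(s,q))-[160,230])*4.5,(np.array(proj(t,q))-[120,120])*5)
```

```text
now bed [-150.    25.1  132.4] force [ 1.  -0.  -0.3] t 18.05
turn deg [ 0.02 -0.   -0.86] shift cm after turn [-19.4   -0.31  12.14]
1.4 [233.34581754 184.39176385] [291.97883522 238.93307765]
1.5 [223.24382166 181.59144222] [294.85061879 231.10596219]
1.57 [215.88868654 180.02264613] [296.3812687  225.49220938]
1.62 [210.51224878 179.10326871] [297.22797619 221.43208266]
[174.34440289 296.14207844] [225.62480754 217.480552  ]
```

View pics/side17.png

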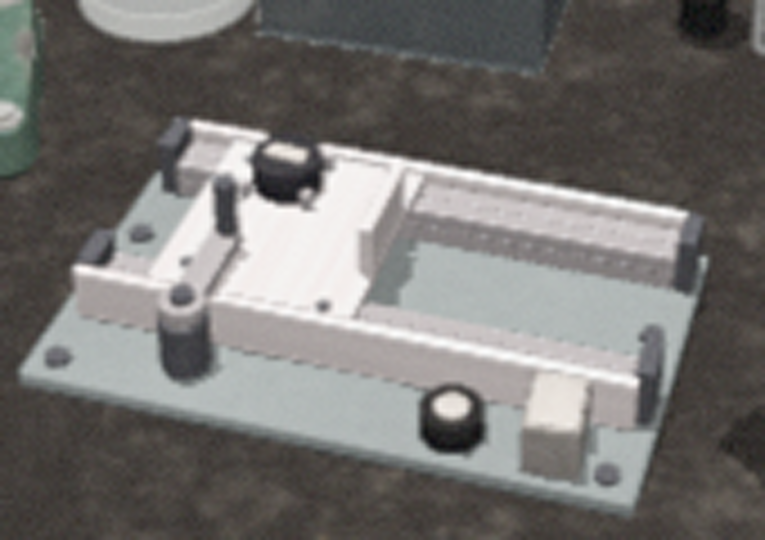

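View pics/top17.png

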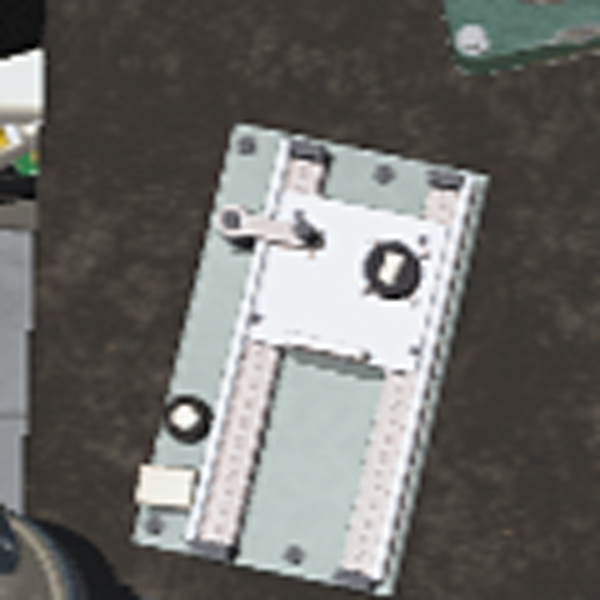

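```bash
python3 -c "
from workcell import env
print(env.hand_in())"
```

```text
the job is handed in; nothing more can be done
None
```

I pushed the board by its tab with shut fingers at about 30 mm/s until it dropped into the notches. I then pushed the keeper round by its peg to closed, backed off and handed in at about 18 s of the 45 s allowed. The verdict is not reported.

**Board:** The last side view shows it seated, about 6 mm lower than when it was sliding. On the firm push it stopped dead at about 5.4 N. I backed off there rather than going on to the 8 N named in the task.

**Keeper:** The peg reads about 1.55 rad in the side view and 1.54 rad in the top view, against the 1.4 needed.

**Mount and bystanders:** The mount stands in its nest, and the spare mount and coupon look unmoved. The other four bystanders were not in the last close-ups. The arm never went near them.

**Arm:** The gripper was clear of everything when I handed in.

**Checks that disagreed:**
- **Fingertips:** The visible tips ended about 35 mm short of the reported TCP. My first approach passed over the tab without touching it, so I worked about 30 mm lower, and contact then came where expected.
- **Bed position:** The top and wrist views disagreed by about 4 mm in bed y. I used a value in between, nearer the wrist and side views.

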